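Feel for the index notch of a bench rail with a sprung plunger

TASK

Set the index stop on the bench rail: lift the sprung plunger out of its parking block, put its foot into the wide mouth of the rail's slot, and, keeping the foot pressed lightly on the slot's floor, drag it slowly along the slot until it drops into the hidden notch. Stop there at once, lower the collar flush onto the rail and let go, so that the plunger stands upright by itself in the notch. Work gently: never push the plunger against the rail with more than 40 newtons while dragging, set the collar down slowly and softly (under 100 newtons), and leave the flask, vial, weight and crucible where they are.

Things in the scene. Friction and masses are not known exactly. Their poses are not given: they have to be found in the camera images.
- plunger_grip (a point): Centre of the plunger's handle, a dark steel square bar 22 x 22 mm, 45 mm tall; z up the plunger, x and y square to the flats. The collar's flat underside is 28.5 mm below this point. The plunger starts upright in the parking block, collar resting on its top; it weighs about 140 g.
- holder: Parking block, a fixed grey plastic block 50 x 50 x 44 mm with a square 20 mm hole right through its middle; origin at the centre of its underside, z up.
- slot_mouth (a point): Centre of the slot's wide mouth, level with the rail's top; z up, x across and y along the rail; the slot runs from here in -y. Mouth 26 mm (x) by 28 mm (y); beyond it the slot is 12 mm wide between two lips 5 mm thick, over a cavity 22 mm wide: the foot slides under the lips, the pin stands between them. The floor is flat, 22 mm below the rail's top.
- slot_end (a point): Far, closed end of the slot, on its middle line, level with the rail's top, 166 mm from slot_mouth; same axes. Hidden under the lips, its middle 50 to 132 mm from slot_mouth (different each time), a square-edged notch crosses the floor: 21 mm long along the slot, 12 mm deep. Only there does the collar go flush on the rail and stay; elsewhere the foot on the floor holds it 10 mm up.
- rail: The rail, a fixed aluminium bar 54 mm wide (plus low flanges), 270 mm long, 38 mm high, slot along its top; origin at the centre of its underside, axes as slot_mouth, which lies at (0, 76, 38) mm here.
- plunger: Plunger: below the handle a round collar 34 mm wide, 6 mm thick (origin: centre of its underside; axes as plunger_grip); from it a 6 mm pin runs down to a round foot 16 mm wide, 4 mm thick, whose underside is 32 mm below the collar's underside. A spring lets pin and foot slide up into the handle by at most 14 mm: 1.5 N to start, then 0.25 N per mm.
- flask: Stoppered conical flask, bystander, 66 mm wide, 111 mm tall; origin at the centre of its underside.
- vial: Capped sample vial, bystander, 27 mm wide, 59 mm tall; origin at the centre of its underside.
- weight: Calibration weight with a knob, bystander, 28 mm wide, 35 mm tall; origin at the centre of its underside.
- crucible: White crucible, bystander, 40 mm wide, 30 mm tall; origin at the centre of its underside.
Mind the look-alikes: they are no part of the job. Leave any brown or yellow look-alike of the plunger alone.

How it is judged:
By the outcome, as a careful person would: the job done as asked, in the order asked, and still so for the second after the job is handed in, with the robot touching nothing.
It also fails if it takes over 45 s, if anything falls off the work surface, if the arm or the gripper's body presses on something with over 40 N, if the wrist force passes 120 N, or if a joint passes its speed limit or range.

ROBOT

A 7-joint arm with a two-finger parallel gripper is mounted at the origin on a cart in front of the work surface, level with it; the furniture and walls round the work are solid. World frame = base frame: x ahead of the robot, y to its left, z up, the work surface at z = 0. Lengths are in m, angles in degrees, forces in N, time in s.
With the tool pointing down it reaches from about 0.425 to 0.95 m from the base axis. Payload 4.7 kg.
Tool frame: the origin (TCP) lies at the very end of the fingers, on their centre line; the grasp point (between the pads) lies r.grasp_offset behind it (r.grasp_offset is the distance from the TCP to the grasp point, in m); z points along the fingers, y is the direction in which the jaws open and shut (so a half turn about z gives the same grasp; the last joint's range is limited). The gripper opens to 87 mm and grips with 3 to 60 N. Pads are 19 mm wide; open, the fingers measure 117 mm over their backs; the gripper's body (75 mm by 190 mm) begins 51 mm behind the grasp point.
Start: joints at [-72.187, 26.849, -2.785, 87.806, 1.381, 65.374, -4.715], TCP at [0.225, 0.636, 0.223] pointing down, gripper open.
Joint ranges: [-148.3, 148.3], [-19.14, 114.17], [-79.39, 73.82], [5.75, 140.21], [-59.74, 239.74], [12.07, 113.84], [-152.46, 152.46]. Speed limits (degrees/s): [147.25, 147.25, 180, 180, 180, 180, 180].

INTERFACE

Orientations are given as a 3x3 rotation matrix whose columns are the frame's x, y, z axes.
In Python, from station import r gives the robot as it stands. The module is installed in compiled form; this text tells all that it offers.
- The arm moves only by the shell command python3 -m pendant 'ROWS' [OPENING]. ROWS is JSON, a list of rows, each a list of 6 numbers: the shift along the tool's x, y, z in mm, then the turn, a rotation vector about the tool's x, y, z in degrees. In form: [[x, y, z, ax, ay, az], ...]. A call has exactly 8 rows; each row shifts and turns the pose as measured when the row begins, along the tool's axes as they then stand; what a row does not reach is not made up. A row lasts 1/8 s, in which the tool goes at most 62.5 mm and 10.7 degrees, less where a joint would pass 70% of its speed; a pose out of reach is approached as far as the arm can. A call is refused whole if a number of a shift passes 62.5 or a number of a turn 10.7, either way. A call with a gripper value outside its range is refused whole. OPENING is the closure, from 0 (fully open) to 1 (shut), set as the call begins (- or left out, the last holds). The fingers move at their own pace and stop on an object; the grip force is fixed at half the most. Time passes only in rows, so rows that do not move let the fingers close, or fill a call up. It gives the time, the measured TCP pose, the force and the opening at its end, in the units of the state.
- r.observe(): the state, without advancing time (a new reading comes with each control period).
- r.snapshot(name): name is "scene" or "top"; returns (picture, depth): 420x560x3 uint8, red, green, blue; 420x560 float32, m along the optical axis (not along the pixel's ray), 0 where there is no reading.
- r.calibration(name): a dict with "vertical_fov" (degrees; the focal length in pixels is half the picture's height over the tangent of half this angle, whatever the lens; pixels are square), "cx", "cy" (the principal point, pixels), "xyz" and "attitude" of the camera in the world. Camera axes: x right, y up, looking along -z (the intrinsics and any distortion apply to the point x, -y, -z); pixel columns grow to the right and rows downward; lengths in m; the calibration is good to about 2 mm. A picture is of the moment at which its call begins. calibration takes no time and is no camera call.
- r.finish_job(): hands the job in, once; it reports no verdict.
The state is a dict: "clock": time; "qpos": joint angles; "joint_velocities": joint speeds; "tau": joint torques, N m; "ee_pos": TCP position; "tool_rot": TCP orientation; "ft_force": force on the tool from outside, world axes, zero at the start; "ft_torque": the same for the moment, N m; "gripper_width": finger opening in m.
Only numpy, scipy, OpenCV 4.12 (cv2) and the standard library are available. Lean on these libraries where they do the work, as an engineer would, in place of code of your own. Each camera call takes 0.05 s, during which the arm holds its last target.

## Working session

There is one attempt and no reset: what is moved stays moved. The work goes in short steps, Python scripts to look and compute and a shell command to move; the robot and the scene stay as the last step left them, time stands still between calls to the robot, and variables do not carry over. Pictures are saved under pics/ and viewed, and the job is handed in when it is done.

```bash
mkdir -p pics; cat > h.py <<'E'
import numpy as np, cv2
from station import r
def snap(n,f):
    im,d=r.snapshot(n); np.savez(f'pics/{f}.npz',im=im,d=d); cv2.imwrite(f'pics/{f}.png',im[:,:,::-1]); return im,d
E
python3 - <<'E'
from h import *
for n in("scene","top"):
    snap(n,n+"0"); print(n,r.calibration(n))
s=r.observe(); print(s,r.grasp_offset)
E
```

```text
scene {'vertical_fov': 47.63629570773221, 'cx': 278.023321388011, 'cy': 212.6358144019351, 'xyz': array([-0.10116538,  0.73700227,  0.48081988]), 'attitude': array([[-0.74500599,  0.28641945, -0.60243669],
       [-0.6665378 , -0.28398722,  0.68925947],
       [ 0.026333  ,  0.91504926,  0.40248157]])}
top {'vertical_fov': 56.145581403253175, 'cx': 277.7600719521128, 'cy': 213.06625494896264, 'xyz': array([0.37923514, 0.04262406, 0.8895194 ]), 'attitude': array([[ 0.01192674,  0.98288122, -0.1838539 ],
       [-0.99958252,  0.01655834,  0.02367708],
       [ 0.02631607,  0.18349475,  0.98266838]])}
{'clock': 0.1, 'qpos': array([-72.18611577,  26.89304635,  -2.78476568,  87.86608636,
         1.3802266 ,  65.3749107 ,  -4.71576463]), 'joint_velocities': array([ 0.02674445, -0.03920825,  0.05308025, -0.17388731,  0.01618774,
        0.0780399 ,  0.00544535]), 'tau': array([ 8.01991901e-04, -5.09170854e+01, -8.10789177e-02, -2.36827558e+01,
       -6.14419696e-02,  3.45120009e-02,  8.66456048e-05]), 'ee_pos': array([0.22478552, 0.63590728, 0.221606  ]), 'tool_rot': array([[-9.42826381e-01,  3.33283848e-01, -5.39906961e-04],
       [ 3.33284282e-01,  9.42824905e-01, -1.66930376e-03],
       [-4.73142509e-05, -1.75380612e-03, -9.99998461e-01]]), 'ft_force': array([-0.6355431 ,  0.79124397, -0.08113725]), 'ft_torque': array([-0.01023377,  0.00148306, -0.05317791]), 'gripper_width': 0.08706456717812651} 0.0187
```

View pics/scene0.png

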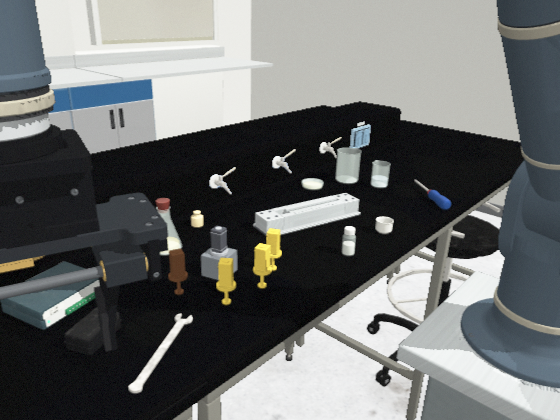

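View pics/top0.png

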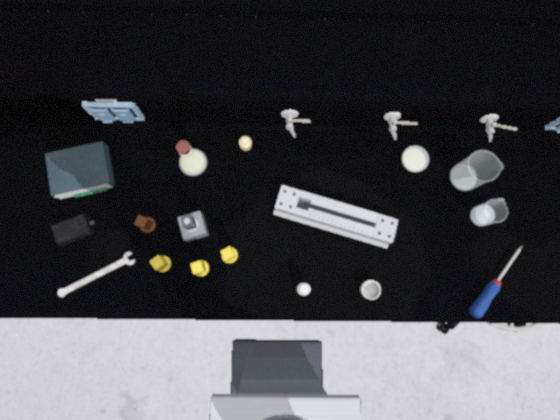

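The top view shows the rail at about (275-398, 187-245) with its mouth near (303,203). The parked plunger is in the grey block near (192,225). The brown and yellow look-alikes stand around it. I'll enlarge both.

```bash
python3 - <<'E'
from h import *
a=cv2.imread('pics/top0.png'); s=cv2.imread('pics/scene0.png')
cv2.imwrite('pics/c1.png',cv2.resize(a[200:250,165:225],None,fx=12,fy=12,interpolation=cv2.INTER_CUBIC))
cv2.imwrite('pics/c2.png',cv2.resize(a[178:255,268:404],None,fx=5.8,fy=5.8,interpolation=cv2.INTER_CUBIC))
cv2.imwrite('pics/c3.png',cv2.resize(s[220:285,190:250],None,fx=9,fy=9,interpolation=cv2.INTER_CUBIC))
E
```

```text
(no output)
```

View pics/c1.png

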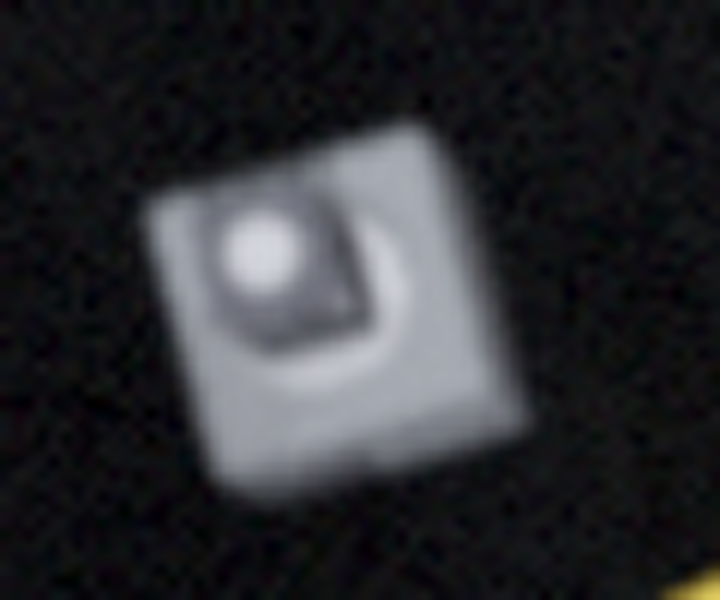

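View pics/c2.png

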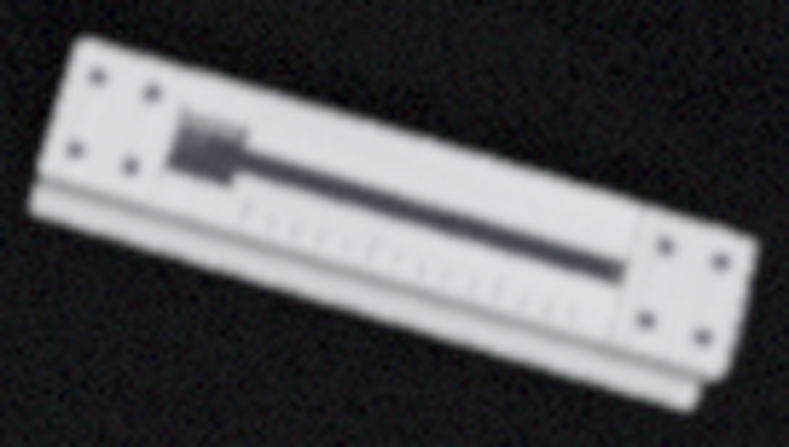

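View pics/c3.png

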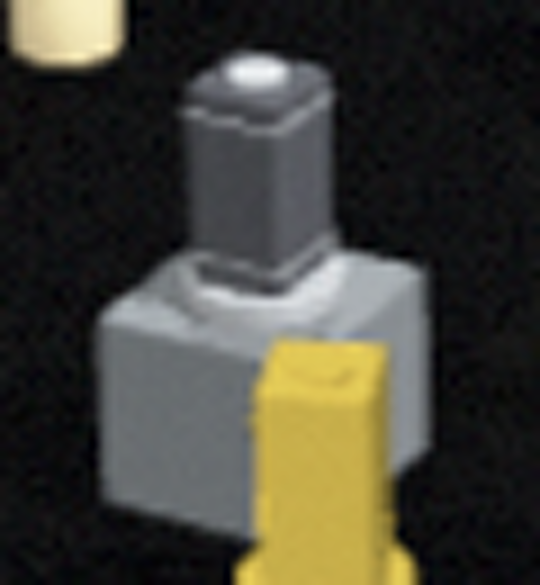

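```bash
cat >> h.py <<'E'
def cam(n):
    c=r.calibration(n); f=210/np.tan(np.radians(c['vertical_fov']/2)); return c,f
def ray(n,u,v,z):
    c,f=cam(n); d=c['attitude']@np.array([(u-c['cx'])/f,-(v-c['cy'])/f,-1.]); return c['xyz']+d*(z-c['xyz'][2])/d[2]
def proj(n,p):
    c,f=cam(n); q=c['attitude'].T@(np.array(p)-c['xyz']); return c['cx']+f*q[0]/-q[2], c['cy']-f*q[1]/-q[2]
def cloud(n,d):
    c,f=cam(n); v,u=np.mgrid[0:420,0:560]; P=np.stack([(u-c['cx'])/f*d,-(v-c['cy'])/f*d,-d],-1)
    return P@c['attitude'].T+c['xyz']
E
python3 - <<'E'
from h import *
np.set_printoptions(precision=4,suppress=True)
def c2(x,y): return (x+.5)/5.8-.5+268,(y+.5)/5.8-.5+178
def c1(x,y): return (x+.5)/12-.5+165,(y+.5)/12-.5+200
R={k:ray('top',*c2(*p),0.038) for k,p in dict(TL=(82,37),TR=(758,240),BL=(38,178),BR=(720,380),mTL=(183,108),mTR=(246,128),mBL=(166,165),mBR=(232,186),e1=(627,262),e2=(616,284)).items()}
for k in R: print(k,R[k])
print(np.linalg.norm(R['TL']-R['TR']),np.linalg.norm(R['TL']-R['BL']))
m=sum(R[k] for k in('mTL','mTR','mBL','mBR'))/4; e=(R['e1']+R['e2'])/2
print('mouth',m,'end',e,np.linalg.norm(m-e))
d=R['TL']-R['TR']; print('ang',np.degrees(np.arctan2(d[1],d[0])), np.degrees(np.arctan2(*(m-e)[[1,0]])))
print('button',[ray('top',*c1(262,252),z) for z in(.095,.098)])
print('block',[ray('top',*c1(*p),.044) for p in((148,205),(418,124),(487,385),(212,462))])
for n in('top','scene'):
    z=np.load(f'pics/{n}0.npz'); P=cloud(n,z['d']); 
    ok=(z['d']>0)
    x,y,h=P[...,0],P[...,1],P[...,2]
    s=ok&(h>.032)&(h<.046)&(x>.3)&(x<.7)&(y>-.4)&(y<.1)
    print(n,'rail n',s.sum(),'z med',np.median(h[s]))
    for lo,hi in((.036,.05),(.085,.105)):
        s=ok&(h>lo)&(h<hi)&(abs(x-.45)<.12)&(abs(y-.24)<.07)
        print(n,lo,s.sum(), P[s].mean(0) if s.any() else 0, P[s].min(0) if s.any() else 0,P[s].max(0) if s.any() else 0)
E
```

```text
TL [0.6048 0.014  0.038 ]
TR [ 0.5298 -0.2448  0.038 ]
BL [0.5492 0.0302 0.038 ]
BR [ 0.4759 -0.2279  0.038 ]
mTL [ 0.5775 -0.0249  0.038 ]
mTR [ 0.57   -0.0491  0.038 ]
mBL [ 0.5551 -0.0185  0.038 ]
mBR [ 0.5473 -0.0437  0.038 ]
e1 [ 0.5204 -0.1942  0.038 ]
e2 [ 0.5119 -0.1897  0.038 ]
0.26947044985148255 0.05791949154468616
mouth [ 0.5625 -0.0341  0.038 ] end [ 0.5162 -0.1919  0.038 ] 0.1645017757300523
ang 73.83772227885989 73.658736484969
button [array([0.5093, 0.2092, 0.095 ]), array([0.5088, 0.2085, 0.098 ])]
block [array([0.5259, 0.2408, 0.044 ]), array([0.5416, 0.193 , 0.044 ]), array([0.4941, 0.1784, 0.044 ]), array([0.4795, 0.2267, 0.044 ])]
top rail n 2601 z med 0.036962958700689885
top 0.036 528 [0.4866 0.2193 0.0424] [0.4017 0.1717 0.036 ] [0.5394 0.3092 0.05  ]
top 0.085 139 [0.5041 0.2115 0.093 ] [0.4103 0.1745 0.0851] [0.5211 0.3094 0.098 ]
scene rail n 1320 z med 0.03763783540750404
scene 0.036 654 [0.4604 0.232  0.0425] [0.3972 0.1717 0.036 ] [0.5338 0.3099 0.0499]
scene 0.085 141 [0.5003 0.216  0.0919] [0.4164 0.1965 0.0851] [0.5187 0.3072 0.0976]
```

```bash
python3 - <<'E'
from h import *
np.set_printoptions(precision=3,suppress=True)
for n in('top',):
    z=np.load(f'pics/{n}0.npz'); P=cloud(n,z['d'])
    hsv=cv2.cvtColor(z['im'],cv2.COLOR_RGB2HSV)
    m=((z['d']>0)&(P[...,2]>.012)&(P[...,0]>.3)).astype(np.uint8)
    k,l,s,c=cv2.connectedComponentsWithStats(m)
    for i in range(1,k):
        if s[i,4]>25: q=P[l==i]; print(c[i],s[i,4],q.min(0),q.max(0))
    q=P[(z['d']>0)&(P[...,2]>.088)&(abs(P[...,0]-.51)<.025)&(abs(P[...,1]-.21)<.025)]
    print(len(q),q.mean(0),cv2.minAreaRect((q[:,:2]*1000).astype(np.float32)))
print(proj('top',[.51,.2095,.095]),proj('top',[.51,.2095,.05]))
E
```

```text
[278.031  70.593] 59446 [ 0.713 -0.641  0.012] [0.962 0.671 0.133]
[244.504 142.603] 121 [0.694 0.088 0.012] [0.72  0.114 0.037]
[189.581 158.072] 656 [0.633 0.191 0.012] [0.687 0.25  0.113]
[ 78.786 170.641] 2980 [0.568 0.396 0.012] [0.697 0.545 0.041]
[415.02  158.722] 443 [ 0.647 -0.33   0.012] [ 0.71  -0.267  0.018]
[476.117 170.12 ] 1280 [ 0.605 -0.458  0.012] [ 0.673 -0.381  0.094]
[336.114 214.887] 3104 [ 0.477 -0.247  0.012] [0.601 0.03  0.042]
[489.736 212.383] 724 [ 0.521 -0.474  0.012] [ 0.573 -0.421  0.07 ]
[192.06  225.965] 620 [0.477 0.178 0.012] [0.539 0.24  0.098]
[ 71.859 229.405] 856 [0.463 0.43  0.012] [0.534 0.516 0.035]
[144.875 223.875] 255 [0.492 0.289 0.033] [0.523 0.321 0.086]
[228.57  254.915] 200 [0.428 0.111 0.032] [0.46  0.141 0.086]
[488.911 292.83 ] 666 [ 0.317 -0.53   0.012] [ 0.476 -0.4    0.031]
[160.372 263.506] 253 [0.409 0.251 0.032] [0.441 0.282 0.085]
[199.23  268.176] 222 [0.4   0.17  0.031] [0.432 0.2   0.087]
[371.092 289.832] 119 [ 0.356 -0.2    0.012] [ 0.394 -0.161  0.032]
[302.893 289.043] 140 [ 0.362 -0.046  0.016] [ 0.388 -0.021  0.063]
123 [0.508 0.209 0.094] ((508.0392150878906, 209.2609100341797), (22.324872970581055, 21.728878021240234), 15.698994636535645)
(np.float64(186.23398316521593), np.float64(220.19570773381932)) (np.float64(190.4715641218172), np.float64(223.67000817184507))
```

```bash
cat >> h.py <<'E'
from scipy.spatial.transform import Rotation as Ro
def down(a):  # jaw direction a deg
    a=np.radians(a); y=np.array([np.cos(a),np.sin(a),0]); z=np.array([0,0,-1.]); return np.stack([np.cross(y,z),y,z],1)
def plan(pos,a,n):
    s=r.observe(); p=s['ee_pos'].copy(); R=s['tool_rot'].copy(); G=down(a)
    w=Ro.from_matrix(R.T@G).as_rotvec()
    for i in range(n):
        sh=R.T@((np.array(pos)-s['ee_pos'])/n)*1000; print([round(float(v),1) for v in sh]+[round(float(v),2) for v in np.degrees(w/n)])
        R=R@Ro.from_rotvec(w/n).as_matrix()
def st():
    s=r.observe(); y=s['tool_rot'][:,1]; print(s['clock'],s['ee_pos'].round(4),'jaw',np.degrees(np.arctan2(y[1],y[0])).round(2),'z',s['tool_rot'][:,2].round(3),'F',s['ft_force'].round(2),'T',s['ft_torque'].round(2),'w',s['gripper_width'].round(4))
E
python3 -c "
from h import *
plan([.509,.209,.16],16,16)"
```

```text
[-25.6, -19.2, 3.9, -0.01, 0.0, 3.41]
[-26.7, -17.7, 3.9, -0.01, 0.0, 3.41]
[-27.7, -16.1, 3.9, -0.01, 0.0, 3.41]
[-28.6, -14.4, 3.9, -0.01, 0.0, 3.41]
[-29.5, -12.6, 3.9, -0.01, 0.0, 3.41]
[-30.2, -10.9, 3.9, -0.01, 0.0, 3.41]
[-30.7, -9.1, 3.9, -0.01, 0.0, 3.41]
[-31.2, -7.2, 3.9, -0.01, 0.0, 3.41]
[-31.6, -5.3, 3.9, -0.01, 0.0, 3.41]
[-31.9, -3.5, 3.9, -0.01, 0.0, 3.41]
[-32.0, -1.6, 3.9, -0.01, 0.0, 3.41]
[-32.1, 0.3, 3.9, -0.01, 0.0, 3.41]
[-32.0, 2.2, 3.9, -0.01, 0.0, 3.41]
[-31.8, 4.1, 3.9, -0.01, 0.0, 3.41]
[-31.5, 6.0, 3.9, -0.01, 0.0, 3.41]
[-31.1, 7.9, 3.9, -0.01, 0.0, 3.41]
```

```bash
python3 -m pendant '[[-25.6,-19.2,2,0,0,3.4],[-26.7,-17.7,2,0,0,3.4],[-27.7,-16.1,3,0,0,3.4],[-28.6,-14.4,3,0,0,3.4],[-29.5,-12.6,3,0,0,3.4],[-30.2,-10.9,3,0,0,3.4],[-30.7,-9.1,4,0,0,3.4],[-31.2,-7.2,4,0,0,3.4]]' 0.4; python3 -c "
from h import *
st();plan([.509,.209,.15],16,9)"
```

```text
clock: 1.1
ee_pos: [0.3673, 0.4146, 0.1934]
tool_rot: [[-0.677, 0.736, -0.004], [0.736, 0.677, -0.006], [-0.001, -0.007, -1.0]]
ft_force: [-0.0, 0.1, -0.5]
gripper_width: 0.0521Traceback (most recent call last):
  File "<string>", line 3, in <module>
    st();plan([.509,.209,.15],16,9)
    ~~^^
  File "h.py", line 24, in st
    s=r.observe(); y=s['tool_rot'][:,1]; print(s['clock'],s['ee_pos'].round(4),'jaw',np.degrees(np.arctan2(y[1],y[0])).round(2),'z',s['tool_rot'][:,2].round(3),'F',s['ft_force'].round(2),'T',s['ft_torque'].round(2),'w',s['gripper_width'].round(4))
                                                                                                                                                                                                                           ^^^^^^^^^^^^^^^^^^^^^^^^
AttributeError: 'float' object has no attribute 'round'
```

```bash
sed -i "s/s\['gripper_width'\].round(4)/round(s['gripper_width'],4)/" h.py; python3 -c "
from h import *
st();plan([.509,.209,.15],16,8)"
```

```text
1.1 [0.3673 0.4146 0.1934] jaw 42.61 z [-0.004 -0.006 -1.   ] F [-0.05  0.12 -0.51] T [-0.04 -0.04  0.01] w 0.0521
[-30.9, -4.3, 5.5, -0.05, 0.02, 3.33]
[-31.1, -2.5, 5.5, -0.05, 0.02, 3.33]
[-31.2, -0.7, 5.5, -0.05, 0.02, 3.33]
[-31.2, 1.1, 5.5, -0.05, 0.02, 3.33]
[-31.1, 2.9, 5.5, -0.05, 0.02, 3.33]
[-30.9, 4.7, 5.4, -0.05, 0.02, 3.33]
[-30.5, 6.5, 5.4, -0.05, 0.02, 3.33]
[-30.1, 8.2, 5.4, -0.05, 0.02, 3.33]
```

```bash
python3 -m pendant '[[-30.9,-4.3,5,0,0,3.3],[-31.1,-2.5,5,0,0,3.3],[-31.2,-0.7,5,0,0,3.3],[-31.2,1.1,5,0,0,3.3],[-31.1,2.9,5,0,0,3.3],[-30.9,4.7,5,0,0,3.4],[-30.5,6.5,5,0,0,3.4],[-30.1,8.2,5,0,0,3.4]]'; python3 -c "
from h import *
st();plan([.509,.209,.12],16,3)"
```

```text
clock: 2.1
ee_pos: [0.5149, 0.1913, 0.1516]
tool_rot: [[-0.242, 0.97, -0.003], [0.97, 0.242, -0.005], [-0.004, -0.004, -1.0]]
ft_force: [1.1, 0.7, -0.7]
gripper_width: 0.0524
2.1 [0.5149 0.1913 0.1516] jaw 13.98 z [-0.003 -0.005 -1.   ] F [ 1.13  0.71 -0.73] T [-0.06  0.    0.04] w 0.0524
[6.2, -0.4, 10.5, -0.08, 0.08, -0.67]
[6.2, -0.4, 10.5, -0.08, 0.08, -0.67]
[6.2, -0.3, 10.5, -0.08, 0.08, -0.67]
```

```bash
python3 -m pendant '[[7,-0.5,3,0,0,-0.7],[6,-0.4,4,0,0,-0.7],[5,-0.3,4,0,0,-0.6],[0,0,3,0,0,0],[0,0,3,0,0,0],[0,0,3,0,0,0],[0,0,2,0,0,0],[0,0,0,0,0,0]]'; python3 -c "
from h import *
snap('scene','s1');snap('top','t1');st();plan([.509,.209,.12],16,1)
a=cv2.imread('pics/t1.png'); s=cv2.imread('pics/s1.png')
cv2.imwrite('pics/d1.png',np.hstack([cv2.resize(a[180:260,140:240],(400,320)),cv2.resize(s[170:290,150:270],(320,320))]))"
```

```text
clock: 3.1
ee_pos: [0.5092, 0.2067, 0.1274]
tool_rot: [[-0.273, 0.962, -0.003], [0.962, 0.273, -0.006], [-0.005, -0.005, -1.0]]
ft_force: [-0.6, -0.1, -0.0]
gripper_width: 0.0521
3.2 [0.5094 0.2068 0.1276] jaw 15.83 z [-0.003 -0.006 -1.   ] F [0.69 0.63 0.06] T [-0.02  0.09 -0.  ] w 0.0523
[2.3, 0.3, 7.6, -0.25, 0.27, -0.17]
```

View pics/d1.png

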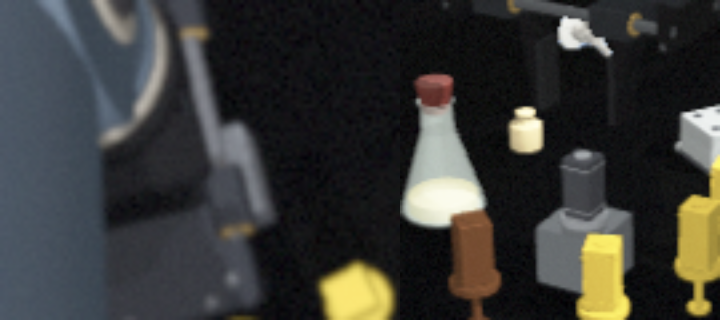

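The fingers straddle the handle in the scene view, with the handle under the gap at about (583,180) in the crop. I'll descend now.

```bash
python3 -m pendant '[[1.5,0.2,10,-0.2,0.2,0],[0.8,0,10,-0.1,0.1,0],[0,0,10,0,0,0],[0,0,10,0,0,0],[0,0,10,0,0,0],[0,0,10,0,0,0],[0,0,8,0,0,0],[0,0,0,0,0,0]]'; python3 -c "
from h import *
st();plan([.509,.209,.056],16,1)"
```

```text
clock: 4.2
ee_pos: [0.5084, 0.2088, 0.0539]
tool_rot: [[-0.273, 0.962, -0.0], [0.962, 0.273, 0.0], [0.0, -0.0, -1.0]]
ft_force: [-0.3, -0.3, 0.2]
gripper_width: 0.0522
4.2 [0.5084 0.2088 0.0539] jaw 15.82 z [-0.  0. -1.] F [-0.26 -0.29  0.24] T [-0.05  0.06  0.02] w 0.0522
[0.0, 0.6, -2.1, -0.02, -0.02, -0.18]
```

```bash
python3 -m pendant '[[0,0,-2.2,0,0,0],[0,0,0,0,0,0],[0,0,0,0,0,0],[0,0,0,0,0,0],[0,0,0,0,0,0],[0,0,0,0,0,0],[0,0,0,0,0,0],[0,0,0,0,0,0]]' 1; python3 -c "
from h import *
st()"
```

```text
clock: 5.2
ee_pos: [0.5092, 0.2092, 0.0574]
tool_rot: [[-0.273, 0.962, 0.002], [0.962, 0.273, 0.001], [0.001, 0.002, -1.0]]
ft_force: [0.2, 0.3, -0.8]
gripper_width: 0.0218
5.2 [0.5092 0.2092 0.0574] jaw 15.82 z [ 0.002  0.001 -1.   ] F [ 0.15  0.3  -0.85] T [-0.07  0.07 -0.01] w 0.0218
```

```bash
python3 -m pendant '[[0,0,-4,0,0,0],[0,0,-7,0,0,0],[0,0,-8,0,0,0],[0,0,-9,0,0,0],[0,0,-9,0,0,0],[0,0,-9,0,0,0],[0,0,-4,0,0,0],[0,0,0,0,0,0]]'; python3 -c "
from h import *
st();plan([.5625,-.034,.115],16,8)"
```

```text
clock: 6.2
ee_pos: [0.5091, 0.2091, 0.1114]
tool_rot: [[-0.273, 0.962, 0.002], [0.962, 0.273, 0.002], [0.001, 0.002, -1.0]]
ft_force: [0.3, -0.0, -1.6]
gripper_width: 0.0221
6.2 [0.5091 0.2091 0.1114] jaw 15.82 z [ 0.002  0.002 -1.   ] F [ 0.32 -0.   -1.59] T [-0.09 -0.   -0.02] w 0.0221
[-31.1, -1.9, -0.5, 0.02, -0.01, -0.02]
[-31.1, -1.9, -0.5, 0.02, -0.01, -0.02]
[-31.1, -1.9, -0.5, 0.02, -0.01, -0.02]
[-31.1, -1.9, -0.5, 0.02, -0.01, -0.02]
[-31.1, -1.9, -0.5, 0.02, -0.01, -0.02]
[-31.1, -1.9, -0.5, 0.02, -0.01, -0.02]
[-31.1, -1.9, -0.5, 0.02, -0.01, -0.02]
[-31.1, -1.9, -0.5, 0.02, -0.01, -0.02]
```

```bash
python3 -m pendant '[[-20,-1.2,-0.5,0,0,0],[-35,-2,-0.5,0,0,0],[-40,-2.4,0,0,0,0],[-40,-2.4,0,0,0,0],[-40,-2.4,0,0,0,0],[-40,-2.4,0,0,0,0],[-25,-1.7,0,0,0,0],[-6,0,0,0,0,0]]'; python3 -c "
from h import *
st();plan([.5625,-.034,.105],16,1)"
```

```text
clock: 7.2
ee_pos: [0.5611, -0.0508, 0.11]
tool_rot: [[-0.266, 0.964, -0.003], [0.964, 0.266, -0.004], [-0.003, -0.004, -1.0]]
ft_force: [-0.3, -0.6, -0.9]
gripper_width: 0.0219
7.2 [ 0.5611 -0.0508  0.11  ] jaw 15.43 z [-0.003 -0.004 -1.   ] F [-0.26 -0.65 -0.86] T [-0.04 -0.01 -0.01] w 0.0219
[15.8, 5.9, 4.9, -0.23, 0.19, -0.57]
```

```bash
python3 -m pendant '[[7,2.5,3,-0.2,0.2,-0.3],[5,2,4,0,0,-0.3],[2,0.8,4,0,0,0],[0,0,3,0,0,0],[0,0,2,0,0,0],[0,0,0,0,0,0],[0,0,0,0,0,0],[0,0,0,0,0,0]]'; python3 -c "
from h import *
snap('scene','s2');snap('top','t2');st();plan([.5625,-.034,.0915],16,1)
a=cv2.imread('pics/t2.png'); s=cv2.imread('pics/s2.png')
cv2.imwrite('pics/d2.png',np.hstack([cv2.resize(a[170:260,260:380],(400,300)),cv2.resize(s[150:240,240:360],(400,300))]))
print(proj('scene',[.5625,-.034,.038]))"
```

```text
clock: 8.2
ee_pos: [0.5613, -0.0308, 0.092]
tool_rot: [[-0.282, 0.959, -0.003], [0.959, 0.282, 0.002], [0.003, -0.002, -1.0]]
ft_force: [-1.0, 0.2, -1.6]
gripper_width: 0.0218
8.3 [ 0.5613 -0.0308  0.092 ] jaw 16.4 z [-0.003  0.002 -1.   ] F [-0.38  0.55 -1.44] T [-0.09  0.05 -0.  ] w 0.022
[-3.4, 0.3, 0.5, -0.11, -0.17, 0.4]
(np.float64(281.3707469065442), np.float64(210.9894956815258))
```

View pics/d2.png

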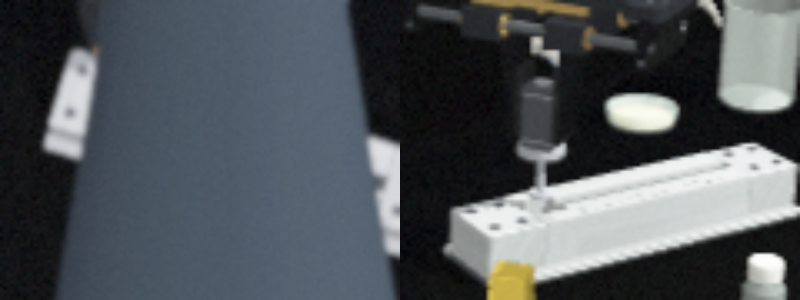

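```bash
python3 -c "
from h import *
s=cv2.imread('pics/s2.png');s0=cv2.imread('pics/scene0.png')
f=lambda i:cv2.resize(i[185:230,255:310],None,fx=7.2,fy=7.2,interpolation=cv2.INTER_CUBIC)
cv2.imwrite('pics/d3.png',np.hstack([f(s),f(s0)]))
t=np.array([.5613,-.0308,.092])
for h in(.0454,.0414,.0134,.0074): print(h,[np.round(v,1) for v in proj('scene',t-[0,0,h])])
m=np.array([.5625,-.034]); a=np.radians(73.7); y=np.array([np.cos(a),np.sin(a)]); x=np.array([y[1],-y[0]])
for sx in(-13,13):
  for sy in (-14,14): print(sx,sy,[np.round(v,1) for v in proj('scene',[*(m+x*sx/1e3+y*sy/1e3),.038])])
"
```

```text
0.0454 [np.float64(281.0), np.float64(208.1)]
0.0414 [np.float64(281.0), np.float64(206.5)]
0.0134 [np.float64(281.4), np.float64(195.3)]
0.0074 [np.float64(281.4), np.float64(192.9)]
-13 -14 [np.float64(289.4), np.float64(211.8)]
-13 14 [np.float64(279.2), np.float64(214.1)]
13 -14 [np.float64(283.4), np.float64(207.9)]
13 14 [np.float64(273.3), np.float64(210.2)]
```

View pics/d3.png

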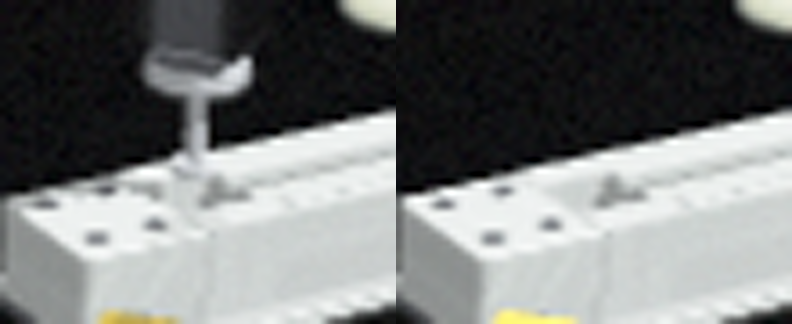

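```bash
python3 -m pendant '[[-2,0.2,0,-0.1,-0.1,0.2],[-1.4,0.1,1,0,-0.1,0.2],[0,0,5,0,0,0],[0,0,5,0,0,0],[0,0,5,0,0,0],[0,0,5,0,0,0],[0,0,4,0,0,0],[0,0,2,0,0,0]]'; python3 -c "
from h import *
st();plan([.5625,-.034,.064],16,1)"
```

```text
clock: 9.3
ee_pos: [0.5624, -0.0343, 0.0628]
tool_rot: [[-0.275, 0.961, -0.0], [0.961, 0.275, -0.001], [-0.001, -0.001, -1.0]]
ft_force: [0.6, 0.2, -1.8]
gripper_width: 0.0217
9.3 [ 0.5624 -0.0343  0.0628] jaw 15.96 z [-0.    -0.001 -1.   ] F [ 0.62  0.24 -1.84] T [-0.1   0.03 -0.  ] w 0.0217
[0.3, 0.2, -1.2, -0.04, 0.04, -0.04]
```

```bash
python3 -m pendant '[[0,0,1.5,0,0,0],[0,0,1.5,0,0,0],[0,0,1.5,0,0,0],[0,0,1,0,0,0],[0,0,1,0,0,0],[0,0,0,0,0,0],[0,0,0,0,0,0],[0,0,0,0,0,0]]'; python3 -c "
from h import *
st();plan([.5625,-.034,.0564],16,1)"
```

```text
clock: 10.3
ee_pos: [0.5625, -0.0344, 0.0569]
tool_rot: [[-0.275, 0.962, -0.0], [0.962, 0.275, -0.0], [-0.0, -0.0, -1.0]]
ft_force: [-1.6, 0.9, 0.2]
gripper_width: 0.022
10.3 [ 0.5625 -0.0344  0.0569] jaw 15.95 z [-0. -0. -1.] F [-1.64  0.86  0.19] T [-0.02  0.31  0.  ] w 0.022
[0.4, 0.1, 0.5, -0.02, 0.02, -0.05]
```

```bash
python3 -m pendant '[[0,0,1,0,0,0],[-1.3,-0.8,0.8,0,0,0],[-2.1,-1.3,0,0,0,0],[-2.1,-1.3,0,0,0,0],[-2.1,-1.3,0,0,0,0],[-2.1,-1.3,0,0,0,0],[-2.1,-1.3,0,0,0,0],[-2.1,-1.3,0,0,0,0]]'; cat >> h.py <<'E'
def al():
    s=r.observe(); m=np.array([.5625,-.034]); e=np.array([.5162,-.1919]); d=(e-m)/np.linalg.norm(e-m); x=np.array([-d[1],d[0]])
    p=s['ee_pos'][:2]-m; F=s['ft_force']; T=s['ft_torque']; R=s['tool_rot']
    print('t %.2f along %.1f lat %.2f z %.1f | Fal %.1f Flat %.1f Fz %.1f | T'%(s['clock'],p@d*1e3,p@x*1e3,s['ee_pos'][2]*1e3,F[:2]@d,F[:2]@x,F[2]),T.round(2),'d in tool',(R.T@[*d,0]).round(3),'x in tool',(R.T@[*x,0]).round(2),R[:,2].round(3))
E
python3 -c "
from h import *
al()"
```

```text
clock: 11.3
ee_pos: [0.5601, -0.0495, 0.0558]
tool_rot: [[-0.276, 0.961, 0.004], [0.961, 0.276, 0.001], [-0.0, 0.005, -1.0]]
ft_force: [0.4, 1.6, 1.7]
gripper_width: 0.0219
t 11.30 along 15.6 lat 2.05 z 55.8 | Fal -1.7 Flat -0.0 Fz 1.7 | T [ 0.34 -0.04 -0.02] d in tool [-0.845 -0.535 -0.002] x in tool [-0.54  0.84  0.  ] [ 0.004  0.001 -1.   ]
```

```bash
python3 -m pendant '[[0.5,-0.8,0,-0.1,-0.1,0],[0.4,-0.7,0,-0.1,-0.1,0],[-1.7,-1.3,0,0,0,0],[-1.7,-1.3,0,0,0,0],[-1.7,-1.2,0,0,0,0],[-1.7,-1.2,0,0,0,0],[-1.7,-1.2,0,0,0,0],[-1.7,-1.2,0,0,0,0]]'; python3 -c "
from h import *
al()"
```

```text
clock: 12.3
ee_pos: [0.5539, -0.0621, 0.0558]
tool_rot: [[-0.276, 0.961, 0.01], [0.961, 0.276, -0.002], [-0.004, 0.009, -1.0]]
ft_force: [0.6, 1.5, 1.9]
gripper_width: 0.0218
t 12.30 along 29.4 lat -0.35 z 55.8 | Fal -1.6 Flat 0.2 Fz 1.9 | T [ 0.21 -0.12  0.  ] d in tool [-0.845 -0.535 -0.001] x in tool [-0.53  0.84  0.01] [ 0.01  -0.002 -1.   ]
```

```bash
python3 -m pendant '[[-1.7,-1,0,0.2,0.1,0],[-1.7,-1,0,0.2,0.1,0],[-1.7,-1,0,0.1,0,0],[-1.7,-1,0,0,0,0],[-1.7,-1,0,0,0,0],[-1.5,-0.9,0,0,0,0],[-1,-0.6,0,0,0,0],[-0.8,-0.5,0,0,0,0]]'; python3 -c "
from h import *
al()"
```

```text
clock: 13.3
ee_pos: [0.5501, -0.076, 0.0558]
tool_rot: [[-0.276, 0.961, -0.001], [0.961, 0.276, -0.0], [-0.0, -0.001, -1.0]]
ft_force: [0.3, 2.5, 1.6]
gripper_width: 0.0219
t 13.30 along 43.8 lat -0.12 z 55.8 | Fal -2.4 Flat -0.4 Fz 1.6 | T [ 0.34 -0.16  0.03] d in tool [-0.845 -0.535  0.   ] x in tool [-0.53  0.84 -0.  ] [-0.001 -0.    -1.   ]
```

```bash
python3 -m pendant '[[-0.8,-0.5,0,0,0,0],[-0.8,-0.5,0,0,0,0],[-0.8,-0.5,0,0,0,0],[-0.8,-0.5,0,0,0,0],[-0.8,-0.5,0,0,0,0],[-0.8,-0.5,0,0,0,0],[-0.8,-0.5,0,0,0,0],[-0.8,-0.5,0,0,0,0]]'; python3 -c "
from h import *
al()"
```

```text
clock: 14.3
ee_pos: [0.5478, -0.0836, 0.0558]
tool_rot: [[-0.276, 0.961, -0.001], [0.961, 0.276, -0.0], [0.0, -0.001, -1.0]]
ft_force: [-0.2, 1.5, 1.6]
gripper_width: 0.0219
t 14.30 along 51.7 lat -0.12 z 55.8 | Fal -1.4 Flat -0.6 Fz 1.6 | T [ 0.34 -0.15 -0.01] d in tool [-0.845 -0.535  0.   ] x in tool [-0.54  0.84 -0.  ] [-0.001 -0.    -1.   ]
```

```bash
python3 -m pendant '[[-0.8,-0.5,0,0,0,0],[-0.8,-0.5,0,0,0,0],[-0.8,-0.5,0,0,0,0],[-0.8,-0.5,0,0,0,0],[-0.8,-0.5,0,0,0,0],[-0.8,-0.5,0,0,0,0],[-0.8,-0.5,0,0,0,0],[-0.8,-0.5,0,0,0,0]]'; python3 -c "
from h import *
al()"
```

```text
clock: 15.3
ee_pos: [0.5456, -0.0914, 0.0558]
tool_rot: [[-0.276, 0.961, -0.001], [0.961, 0.276, -0.0], [0.0, -0.001, -1.0]]
ft_force: [-0.3, 1.8, 1.4]
gripper_width: 0.0215
t 15.30 along 59.8 lat -0.07 z 55.8 | Fal -1.6 Flat -0.8 Fz 1.4 | T [ 0.3  -0.14 -0.  ] d in tool [-0.845 -0.535  0.   ] x in tool [-0.54  0.84 -0.  ] [-0.001 -0.    -1.   ]
```

```bash
python3 -m pendant '[[-0.8,-0.5,0,0,0,0],[-0.8,-0.5,0,0,0,0],[-0.8,-0.5,0,0,0,0],[-0.8,-0.5,0,0,0,0],[-0.8,-0.5,0,0,0,0],[-0.8,-0.5,0,0,0,0],[-0.8,-0.5,0,0,0,0],[-0.8,-0.5,0,0,0,0]]'; python3 -c "
from h import *
al()"
```

```text
clock: 16.3
ee_pos: [0.5434, -0.0991, 0.0558]
tool_rot: [[-0.276, 0.961, -0.001], [0.961, 0.276, -0.0], [0.0, -0.001, -1.0]]
ft_force: [1.0, 2.0, 0.6]
gripper_width: 0.0218
t 16.30 along 67.9 lat -0.04 z 55.8 | Fal -2.2 Flat 0.4 Fz 0.6 | T [ 0.39 -0.12 -0.02] d in tool [-0.845 -0.535  0.   ] x in tool [-0.54  0.84 -0.  ] [-0.001 -0.    -1.   ]
```

```bash
python3 -m pendant '[[-0.8,-0.5,0,0,0,0],[-0.8,-0.5,0,0,0,0],[-0.8,-0.5,0,0,0,0],[-0.8,-0.5,0,0,0,0],[-0.8,-0.5,0,0,0,0],[-0.8,-0.5,0,0,0,0],[-0.8,-0.5,0,0,0,0],[-0.8,-0.5,0,0,0,0]]'; python3 -c "
from h import *
al()"
```

```text
clock: 17.3
ee_pos: [0.5411, -0.1069, 0.0558]
tool_rot: [[-0.276, 0.961, -0.001], [0.961, 0.276, -0.0], [0.0, -0.001, -1.0]]
ft_force: [0.4, 0.7, 0.6]
gripper_width: 0.0219
t 17.30 along 76.0 lat -0.05 z 55.8 | Fal -0.8 Flat 0.2 Fz 0.6 | T [ 0.29 -0.06 -0.01] d in tool [-0.845 -0.535  0.   ] x in tool [-0.54  0.84 -0.  ] [-0.001 -0.    -1.   ]
```

```bash
python3 -m pendant '[[-0.8,-0.5,0,0,0,0],[-0.8,-0.5,0,0,0,0],[-0.8,-0.5,0,0,0,0],[-0.8,-0.5,0,0,0,0],[-0.8,-0.5,0,0,0,0],[-0.8,-0.5,0,0,0,0],[-0.8,-0.5,0,0,0,0],[-0.8,-0.5,0,0,0,0]]'; python3 -c "
from h import *
al()"
```

```text
clock: 18.3
ee_pos: [0.5388, -0.1145, 0.0557]
tool_rot: [[-0.276, 0.961, -0.001], [0.961, 0.276, 0.0], [0.0, -0.001, -1.0]]
ft_force: [0.8, 1.4, 1.1]
gripper_width: 0.0219
t 18.30 along 84.0 lat -0.09 z 55.7 | Fal -1.5 Flat 0.4 Fz 1.1 | T [ 0.37 -0.06 -0.02] d in tool [-0.845 -0.535  0.   ] x in tool [-0.54  0.84 -0.  ] [-0.001  0.    -1.   ]
```

```bash
python3 -m pendant '[[-0.8,-0.5,0,0,0,0],[-0.8,-0.5,0,0,0,0],[-0.8,-0.5,0,0,0,0],[-0.8,-0.5,0,0,0,0],[-0.8,-0.5,0,0,0,0],[-0.8,-0.5,0,0,0,0],[-0.8,-0.5,0,0,0,0],[-0.8,-0.5,0,0,0,0]]'; python3 -c "
from h import *
al()"
```

```text
clock: 19.3
ee_pos: [0.5351, -0.1219, 0.0545]
tool_rot: [[-0.276, 0.961, -0.004], [0.961, 0.276, 0.001], [0.002, -0.004, -1.0]]
ft_force: [0.1, 1.9, -0.8]
gripper_width: 0.0219
t 19.30 along 92.0 lat -1.58 z 54.5 | Fal -1.8 Flat -0.4 Fz -0.8 | T [ 0.67 -0.15  0.02] d in tool [-0.845 -0.535  0.   ] x in tool [-0.54  0.84 -0.  ] [-0.004  0.001 -1.   ]
```

```bash
python3 -m pendant '[[0,0,0,0,0,0],[0,0,0,0,0,0],[0,0,0,0,0,0],[0,0,0,0,0,0],[0,0,0,0,0,0],[0,0,0,0,0,0],[0,0,0,0,0,0],[0,0,0,0,0,0]]'; python3 -c "
from h import *
al(); snap('scene','s3'); al()"
```

```text
clock: 20.3
ee_pos: [0.5351, -0.1218, 0.0545]
tool_rot: [[-0.276, 0.961, -0.004], [0.961, 0.276, 0.001], [0.002, -0.004, -1.0]]
ft_force: [0.8, 1.5, -1.4]
gripper_width: 0.022
t 20.30 along 91.9 lat -1.62 z 54.5 | Fal -1.6 Flat 0.3 Fz -1.4 | T [ 0.41 -0.11 -0.  ] d in tool [-0.845 -0.535  0.   ] x in tool [-0.54  0.84 -0.  ] [-0.004  0.001 -1.   ]
t 20.35 along 92.0 lat -1.60 z 54.5 | Fal -2.7 Flat 0.1 Fz -0.7 | T [ 0.43 -0.09  0.04] d in tool [-0.845 -0.535  0.   ] x in tool [-0.54  0.84 -0.  ] [-0.004  0.001 -1.   ]
```

The foot has dropped. Fz fell back to the hanging weight (about -1.3 N), and it now rests on the notch's far wall at about 92 mm. I'll back off about 1 mm and lower the collar slowly.

```bash
python3 -m pendant '[[0.3,0.9,0,-0.1,0,0],[0.3,0.9,0.3,-0.1,-0.1,0],[0,0,0.4,0,0,0],[0,0,0.4,0,0,0],[0,0,0.4,0,0,0],[0,0,0.4,0,0,0],[0,0,0.4,0,0,0],[0,0,0.3,0,0,0]]'; python3 -c "
from h import *
al()"
```

```text
clock: 21.35
ee_pos: [0.5364, -0.122, 0.0517]
tool_rot: [[-0.275, 0.961, -0.0], [0.961, 0.275, -0.002], [-0.001, -0.001, -1.0]]
ft_force: [-0.1, 1.0, -1.0]
gripper_width: 0.0219
t 21.35 along 91.7 lat -0.25 z 51.7 | Fal -1.0 Flat -0.4 Fz -1.0 | T [ 0.08 -0.03 -0.01] d in tool [-0.845 -0.535  0.002] x in tool [-0.53  0.85  0.  ] [-0.    -0.002 -1.   ]
```

```bash
python3 -m pendant '[[0.3,0.2,0.3,0,0,0],[0,0,0.3,0,0,0],[0,0,0.3,0,0,0],[0,0,0.3,0,0,0],[0,0,0.3,0,0,0],[0,0,0.2,0,0,0],[0,0,0,0,0,0],[0,0,0,0,0,0]]'; python3 -c "
from h import *
al()"
```

```text
clock: 22.35
ee_pos: [0.5364, -0.1219, 0.0514]
tool_rot: [[-0.275, 0.961, -0.0], [0.961, 0.275, -0.001], [-0.001, -0.001, -1.0]]
ft_force: [-1.7, 0.8, 4.3]
gripper_width: 0.0219
t 22.35 along 91.7 lat -0.27 z 51.4 | Fal -0.3 Flat -1.9 Fz 4.3 | T [0.15 0.31 0.03] d in tool [-0.845 -0.535  0.001] x in tool [-0.53  0.85  0.  ] [-0.    -0.001 -1.   ]
```

```bash
python3 -c "
from h import *
snap('scene','s4');al()
s=cv2.imread('pics/s4.png')
cv2.imwrite('pics/d4.png',cv2.resize(s[160:235,250:370],None,fx=6,fy=6,interpolation=cv2.INTER_CUBIC))"
```

```text
t 22.40 along 91.7 lat -0.28 z 51.3 | Fal -0.2 Flat -1.3 Fz 4.4 | T [0.19 0.37 0.  ] d in tool [-0.845 -0.535  0.001] x in tool [-0.53  0.85  0.  ] [-0.    -0.001 -1.   ]
```

View pics/d4.png

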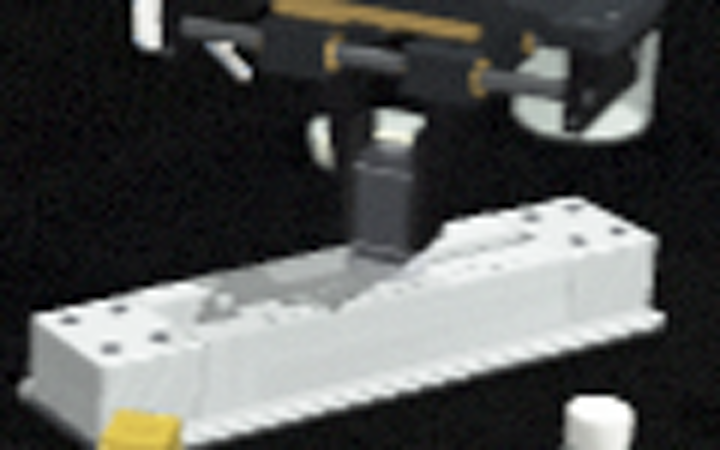

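The collar appears to sit on the rail around (380,265) in the crop, under the dark handle. No gap is visible, and z matches the predicted 51.4 mm. I'll release.

```bash
python3 -m pendant '[[0,0,0,0,0,0],[0,0,0,0,0,0],[0,0,0,0,0,0],[0,0,0,0,0,0],[0,0,0,0,0,0],[0,0,0,0,0,0],[0,0,0,0,0,0],[0,0,0,0,0,0]]' 0.45; python3 -c "
from h import *
st()"
```

```text
clock: 23.4
ee_pos: [0.5369, -0.1226, 0.0505]
tool_rot: [[-0.275, 0.961, 0.001], [0.961, 0.275, -0.003], [-0.003, -0.0, -1.0]]
ft_force: [-0.6, 0.3, -0.1]
gripper_width: 0.048
23.4 [ 0.5369 -0.1226  0.0505] jaw 15.96 z [ 0.001 -0.003 -1.   ] F [-0.64  0.3  -0.11] T [-0.06  0.04  0.03] w 0.048
```

Released, with no load left on the tool. I'll retract straight up.

```bash
python3 -m pendant '[[0,0,-6,0,0,0],[0,0,-9,0,0,0],[0,0,-10,0,0,0],[0,0,-12,0,0,0],[0,0,-14,0,0,0],[0,0,-14,0,0,0],[0,0,-14,0,0,0],[0,0,-8,0,0,0]]'; python3 -c "
from h import *
st()"
```

```text
clock: 24.4
ee_pos: [0.5373, -0.1226, 0.1446]
tool_rot: [[-0.275, 0.962, 0.003], [0.962, 0.275, -0.003], [-0.003, 0.002, -1.0]]
ft_force: [-0.5, -0.5, -0.0]
gripper_width: 0.0477
24.4 [ 0.5373 -0.1226  0.1446] jaw 15.94 z [ 0.003 -0.003 -1.   ] F [-0.49 -0.45 -0.03] T [-0.04 -0.01 -0.03] w 0.0477
```

```bash
python3 -m pendant '[[-5,0,-15,0,0,0],[-25,0,-15,0,0,0],[-35,0,-10,0,0,0],[-35,0,-5,0,0,0],[-35,0,0,0,0,0],[-30,0,0,0,0,0],[-10,0,0,0,0,0],[0,0,0,0,0,0]]'; python3 -c "
from h import *
st(); 
im,d=snap('scene','s5');im2,d2=snap('top','t5')
P=cloud('scene',d); q=P[(d>0)&(abs(P[...,0]-.5369)<.03)&(abs(P[...,1]+.1226)<.03)&(P[...,2]>.075)&(P[...,2]<.105)]; print(len(q),q.mean(0),q.max(0))
q=P[(d>0)&(abs(P[...,0]-.5369)<.03)&(abs(P[...,1]+.1226)<.03)&(P[...,2]>.048)&(P[...,2]<.07)]; print(len(q),q.mean(0))
cv2.imwrite('pics/d5.png',np.hstack([cv2.resize(im[150:240,250:370,::-1],(400,300)),cv2.resize(im2[170:260,270:390,::-1],(400,300))]))"
```

```text
clock: 25.4
ee_pos: [0.5872, -0.2964, 0.1963]
tool_rot: [[-0.277, 0.961, 0.004], [0.961, 0.277, -0.003], [-0.004, 0.003, -1.0]]
ft_force: [0.5, 0.7, -0.3]
gripper_width: 0.0478
25.4 [ 0.5872 -0.2964  0.1963] jaw 16.06 z [ 0.004 -0.003 -1.   ] F [ 0.5   0.68 -0.31] T [-0.   -0.03  0.05] w 0.0478
95 [ 0.53033196 -0.11782899  0.08401884] [ 0.54387458 -0.1081376   0.09044881]
96 [ 0.52885694 -0.11612103  0.05890318]
```

View pics/d5.png

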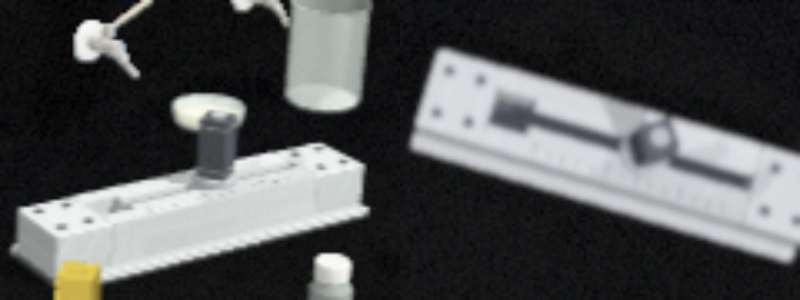

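View pics/s5.png

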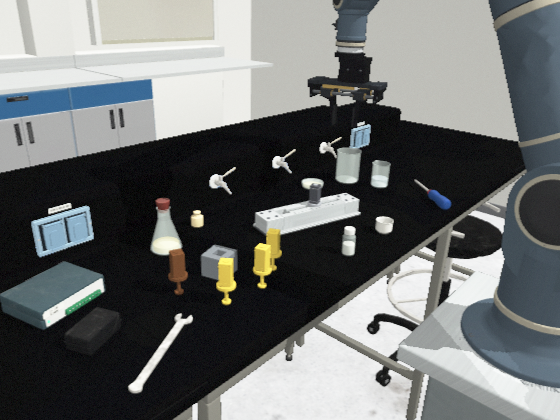

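The plunger stands upright and flush, with its top at about 90 mm against the 89-92 mm expected. It would be about 99 mm if it were not in the notch. The bystanders are where they were, so I'm handing in.

```bash
python3 -c "
from h import *
print(r.finish_job())"
```

```text
the job is handed in; nothing more can be done
None
```

The index stop is set. The plunger stands upright by itself in the hidden notch, about 90 mm along the slot, with its collar flush on the rail. I handed the job in at 25.5 s of the 45 s allowed.

**Dragging:** I lifted the plunger from the parking block, put its foot through the slot's mouth and pressed it lightly on the floor. After a quicker first 44 mm (about 14 mm/s), I dragged at about 8 mm/s. The force readings, taken about once a second, stayed within about 3 N each way. The drop showed when the vertical force fell back to the hanging weight. The foot was then resting lightly on the notch's far wall, so I backed off slightly.

**Setting down:** I lowered the collar at about 2–3 mm/s. It stopped at the height I had predicted for flush, with about 6 N on it, and I released and withdrew.

**Last checks:**
- **Height:** the handle top measured about 90 mm, against 89–92 mm expected for flush and about 99 mm if it were not in the notch.
- **Scene:** in the last picture the plunger is upright and the flask, vial, weight, crucible and look-alikes show no visible change. I judged this by eye and did not measure them again.
- **Tool:** it was clear, with no load beyond sensor noise.

**Deviations:**
- I first noticed the drop at the end of a one-second move, so the foot may have slid a few millimetres inside the notch and touched its far wall before I stopped.
- The tool drifted up to about 2 mm sideways in the slot twice, and I corrected it each time. It stayed inside the 3 mm clearance, and sideways force readings stayed under 1 N during the drag.

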